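# Send a turned blank down the drying rail

## Task

Pick up the roller hanger by its wooden grip, gently hook it over the upper half of the sloping steel rail and let its wheels take weight before you let go, then let it roll down to the spring catch by itself. Then gently push it on past the catch until it sits fully home against the end stop, with the catch dropped behind its front bar, and leave the other things on the bench alone.

Things in the scene. Friction and masses are not known exactly. Their poses are not given: they have to be found in the camera images.
- hanger: Loose roller hanger, 0.4-0.6 kg, 188 long, 170 tall, standing on its turned wooden blank (radius 32, 50 tall). Origin at the blank's underside, blank axis at y=+6; z up, x along its length (+x = front, downhill on the rail), +y = open side of its C hook. A long bar (x +-94, y -17 to -12, z 104 to 120) on the closed side carries two white flanged wheels and two cross bars.
- hanger_grip (a point): Middle of the dark wooden grip block on top of the hanger: block 44 (hanger x) by 16 (hanger y) by 40 tall, z 130 to 170 above the hanger's origin; this point at z=153. Nothing stands beside the block above z=130; just under it is a bridge plate (x +-20, y -22 to 8).
- hanger_seat (a point): Hanger x=0, y=0, z=100: level with the bottom of the wheel treads, midway between the wheels; lies on the middle of the rail's top face once hung. Wheels at x=+-45: tread radius 10, 14 wide; conical flanges out to radius 14 and y=+-10, so 4 mm deep. They turn with some drag: on the rail it rolls at about 0.03 to 0.2 m/s.
- hanger_hook (a point): Top of the hook's floor plate at hanger x=0, y=-5, z=56 (plate 6 thick, x +-20, y -22 to 12). The rail bar must lie between this floor and the wheels: 40 mm free height to the flanges, 44 to the treads. A side plate (x +-20, y -22 to -17, z 50 to 128) closes the -y side.
- hanger_rear_bar (a point): Middle of the rear cross bar: round, radius 4, from hanger y=-17 to +9, at x=-88, z=112 (12 mm above the rail's top face when hung). The place to push. The front cross bar is the same at x=+88.
- clamps: Sloping rail (8 deg) as its two clamps mark it: origin mid top face of the bar at the end stop, x along the bar downhill, z square to it, y to the far side. The bar with stop and catch is clamped up to 8 mm higher or lower (along z) than this frame; that is not measured: feel for the bar. Clamps and posts at y 46 to 89, x=-300 and +20, up to z=12; the rest is free on -y, above and below.
- rail_high_end (a point): Marked middle of the top face at the bar's free high end (x=-340 in the clamps frame), about 197 mm above the bench; the true height differs as for clamps. The bar is 8 mm wide and 10 mm deep; its two brackets run level to +y, 18 wide at x=-300 and +20, 6 to 10 mm below its top face.
- stop_face (a point): Marked middle of the bar's top face at the stop's face (origin of clamps), 150 mm above the bench; the true height differs as for clamps. Stop block: 20 wide, 18 high above the bar, from x=0 downhill. Home: the hanger's front cross bar touches it, hanger_seat at x=-92 in the clamps frame.
- catch (a joint): Spring catch above the bar at the stop, 12 wide; 0 rad = down, larger = lifted, springs back. Nose 10 mm above the bar, ramp uphill, square back 10.5 mm uphill of the stop face. The hanger halts on the ramp about 23 mm short of home; some 4 to 8 N along the rail pushes the front bar past. Too much (weight included): 18 N on the rail when hanging it, 25 N on rail, catch and stop.
- wax_jar: bystander: amber jar, 60 mm across, 70 mm tall; origin under its centre.
- mallet: bystander: wooden mallet lying down, head 68 mm across and 100 mm long, handle 180 mm toward its -x; origin under the head.
- scraper: bystander: hand tool with a wooden handle lying on the bench along its x.
- offcut: bystander: wooden offcut 90 x 60 x 45 mm; origin under its centre.
Not all that is in view belongs to the job. There is more than one size of the hanger; the one meant has the size given above.

How it is judged:
By the outcome, as a careful person would: the job done as asked, in the order asked, and still so for the second after the job is handed in, with the robot touching nothing.
It also fails if it takes over 64 s, if anything falls off the work surface, if the arm or the gripper's body presses on something with over 40 N, if the wrist force passes 120 N, or if a joint passes its speed limit or range.

## Robot

A 7-joint arm with a two-finger parallel gripper is mounted at the origin on the work surface. World frame = base frame: x ahead of the robot, y to its left, z up, the work surface at z = 0. Lengths are in m, angles in degrees, forces in N, time in s.
With the tool pointing down it reaches from about 0.4 to 0.9 m from the base axis. Payload 5.5 kg.
Tool frame: the origin (TCP) lies at the very end of the fingers, on their centre line; the grasp point (between the pads) lies bot.tcp_to_grasp behind it (bot.tcp_to_grasp is the distance from the TCP to the grasp point, in m); z points along the fingers, y is the line along which they close (so a half turn about z gives the same grasp; the last joint's range is limited). The gripper opens to 85 mm and grips with 20 to 120 N. Pads are 22 mm wide; open, the fingers measure 114 mm over their backs; the gripper's body (76 mm by 85 mm) begins 54 mm behind the grasp point. The pads swing forward as they close: fully open they stand 13 mm farther back than shut.
Start: joints at [-55.565, 28.699, -24.465, 88.831, 12.651, 65.22, -12.049], TCP at [0.215, 0.613, 0.231] pointing down, gripper open.
Joint ranges: [-164.97, 164.97], [-17.58, 116.51], [-87.97, 89.64], [11.32, 138.91], [-80.73, 260.73], [10.89, 115.49], [-147.41, 147.41]. Speed limits (degrees/s): [147.25, 147.25, 180, 180, 180, 180, 180].

## Interface

Orientations are given as a 3x3 rotation matrix whose columns are the frame's x, y, z axes.
In Python, from station import status, imaging, bot gives the robot as it stands.
- The arm moves only by the tool arm_command, never from a script. Its argument "commands" is a list of rows, each an object of numbers: "dx", "dy", "dz": the shift along the tool's x, y, z in cm; "roll": the turn about the tool's z in degrees. In form: [{"dx": .., "dy": .., "dz": .., "roll": ..}, ...]. A call has 1 to 12 rows; each row shifts and turns the commanded pose from where the row before left it, along the tool's axes as they then stand; what a row does not reach is not made up. A row lasts 1/12 s, in which the tool goes at most 41.7 mm and 7.16 degrees, less where a joint would pass 70% of its speed; a pose out of reach is approached as far as the arm can. A call is refused whole if a number of a shift passes 4.17 or a number of a turn 7.16, either way. A call with a gripper value outside its range is refused whole. "fingers" is the finger opening in cm, from 0 to 8.54, set as the call begins (left out, the last holds). The fingers move at their own pace and stop on an object; "newtons" is the grip in N (left out, the last holds). Time passes only in rows, so rows that do not move let the fingers close. It gives the time, the measured TCP pose, the force, the opening and the grip force at its end, in the units of the state.
- status.get_state(): the state, without advancing time (a new reading comes with each control period).
- imaging.capture(name): name is "scene" or "top" or "wrist"; returns a dict with "pixels" (400x640x3 uint8, red, green, blue), "mtx" (3x3 intrinsics, pixels), "R" (3x3) and "t" (3): a world point X has camera coordinates R X + t; the wrist camera has in their place "mount" (4x4, takes a point from camera to tool coordinates, whose origin is the TCP and whose axes are the flange's). Camera axes: x right, y down, z forward; pixel columns grow to the right and rows downward; lengths in m; the calibration is good to about 2 mm. A picture is of the moment at which its call begins: read the wrist's pose just before it. There is no depth.
- bot.close_job(): hands the job in; it is judged then, once.
The state is a dict: "t": time; "q": joint angles; "qd": joint speeds; "effort": joint torques, N m; "eef_pos": TCP position; "eef_rot": TCP orientation; "ft_force": force on the tool from outside, world axes, zero at the start; "torque": the same for the moment, N m; "opening": opening from 0.0 (shut) to 1.0 (fully open); "gripper_force": force on a finger pad.
Only numpy, scipy, OpenCV 4.12 (cv2) and the standard library are available. Lean on these libraries where they do the work, as an engineer would, in place of code of your own. Each camera call takes 0.05 s, during which the arm holds its last target. There are 200 camera calls.

## Working session

There is one attempt and no reset: what is moved stays moved. The work goes in short steps, Python scripts to look and compute and a tool call to move; the robot and the scene stay as the last step left them, time stands still between calls to the robot, and variables do not carry over. Pictures are saved under pics/ and viewed, at most 10 in all, crops included, and the job is handed in when it is done.

Besides the shell and the picture viewer there is one more tool, called as name([rows], argument=value, ...), one row to a line, values as JSON. arm_command: Moves the arm, as the interface text tells. Its arguments: {"type":"object","properties":{"commands":{"type":"array"},"fingers":{"type":"number"},"newtons":{"type":"number"}},"required":["commands"]}

```bash
mkdir -p pics; ls; python3 - <<'E'
from station import status, imaging, bot
import cv2,numpy as np
s=status.get_state(); print({k:np.round(v,3).tolist() for k,v in s.items()}, bot.tcp_to_grasp)
for n in ["scene","top"]:
    c=imaging.capture(n); cv2.imwrite(f"pics/{n}0.png",c["pixels"][:,:,::-1]); np.savez(f"{n}0.npz",**c)
    print(n,c["mtx"].round(1).tolist(),(-c["R"].T@c["t"]).round(3),c["R"].round(3).tolist())
c=imaging.capture("wrist");print(c["mount"].round(4).tolist())
E
```

```text
pics
{'t': 0.0, 'q': [-55.563, 28.755, -24.454, 88.892, 12.65, 65.219, -12.047], 'qd': [-0.017, 0.061, -0.017, 0.038, -0.037, 0.013, 0.05], 'effort': [0.001, -56.953, -5.817, -28.094, 0.011, 0.012, -0.0], 'eef_pos': [0.215, 0.613, 0.23], 'eef_rot': [[-0.944, 0.331, -0.001], [0.331, 0.944, -0.002], [0.0, -0.002, -1.0]], 'ft_force': [0.293, 0.312, -0.216], 'torque': [-0.016, 0.02, 0.003], 'gripper_force': 0.0, 'opening': 0.999} 0.0187
scene [[438.3, 0.0, 314.3], [0.0, 438.3, 198.8], [0.0, 0.0, 1.0]] [1.159 0.41  1.317] [[-0.438, 0.899, 0.002], [0.776, 0.379, -0.505], [-0.454, -0.22, -0.863]]
top [[367.9, 0.0, 319.1], [0.0, 367.9, 206.8], [0.0, 0.0, 1.0]] [0.355 0.078 1.335] [[0.023, -1.0, -0.011], [-0.987, -0.021, -0.159], [0.159, 0.014, -0.987]]
[[-0.0013, -0.9497, -0.3132, 0.0805], [1.0, -0.0013, -0.0004, -0.0003], [-0.0, -0.3132, 0.9497, -0.141], [0.0, 0.0, 0.0, 1.0]]
```

View pics/scene0.png

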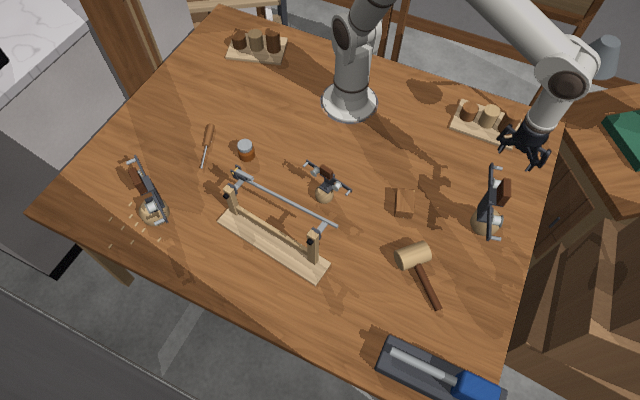

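View pics/top0.png

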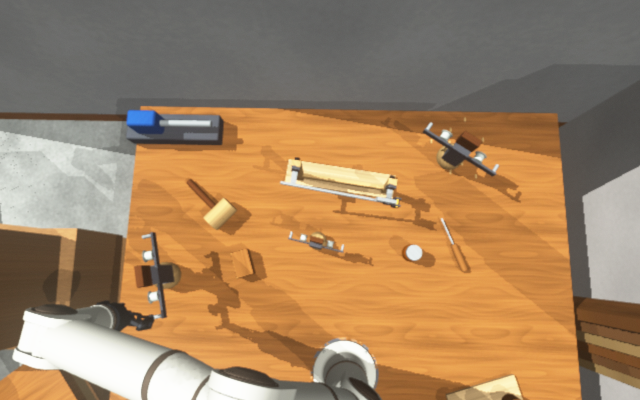

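The scene shows three hangers. The middle one (top view, 317,243) spans about 55 px, roughly 0.18 m. The other two span about 80 px, roughly 0.26 m, so the middle one is the target. The rail runs from (283,181) to (397,203) in the top view. Next I'll zoom in on both.

```bash
python3 - <<'E'
import cv2,numpy as np
s=cv2.imread("pics/scene0.png");t=cv2.imread("pics/top0.png")
z=lambda im,x,y,w,h,f:cv2.resize(im[y:y+h,x:x+w],None,fx=f,fy=f,interpolation=cv2.INTER_CUBIC)
A=np.hstack([z(t,275,220,80,60,5),z(s,290,145,80,60,5)])
B=np.hstack([z(t,275,150,133,100,3),z(s,215,155,133,100,3)])
print(A.shape,B.shape)
B=cv2.copyMakeBorder(B,0,0,0,2,cv2.BORDER_CONSTANT)
cv2.imwrite("pics/z1.png",np.vstack([A,B]))
E
```

```text
(300, 800, 3) (300, 798, 3)
```

View pics/z1.png

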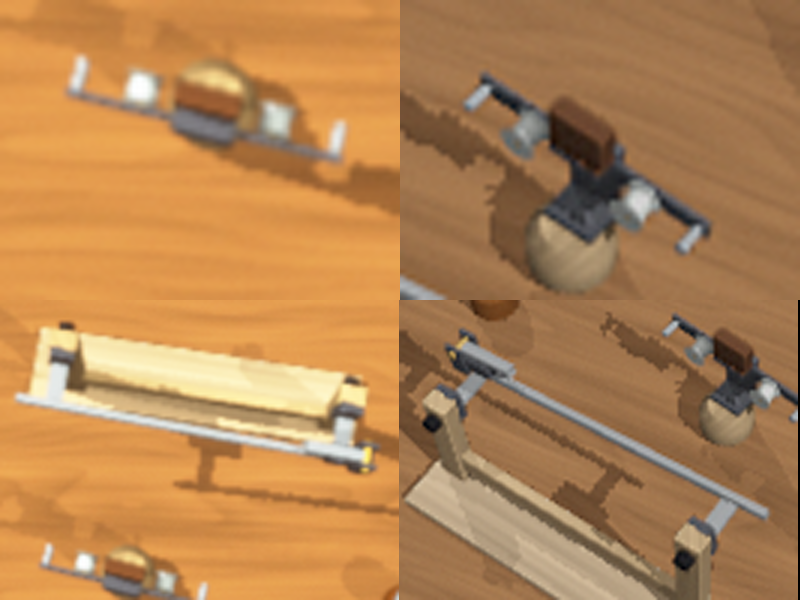

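```bash
cat > h.py <<'E'
import numpy as np
def ray(c,p):
    R,t,K=c["R"],c["t"],c["mtx"]; d=R.T@np.linalg.solve(K,[p[0],p[1],1.]); return -R.T@t,d/np.linalg.norm(d)
def tri(rs):
    A=sum(np.eye(3)-np.outer(d,d) for o,d in rs); b=sum((np.eye(3)-np.outer(d,d))@o for o,d in rs)
    X=np.linalg.solve(A,b); return X,[np.linalg.norm((np.eye(3)-np.outer(d,d))@(X-o)) for o,d in rs]
def onz(c,p,z):
    o,d=ray(c,p); return o+d*(z-o[2])/d[2]
E
python3 - <<'E'
from h import *
T=dict(np.load("top0.npz"));S=dict(np.load("scene0.npz"))
a=lambda u,v:(275+u/5,220+v/5); b=lambda u,v:(290+(u-400)/5,145+v/5)
c=lambda u,v:(275+u/3,150+(v-300)/3); d=lambda u,v:(215+(u-400)/3,155+(v-300)/3)
P={}
for n,p,q in [("rb_base",a(72,92),b(487,78)),("rb_tip",a(83,60),b(470,105)),("fb_base",a(338,156),b(707,230)),("fb_tip",a(342,123),b(683,248)),("grip",a(210,98),b(582,125)),
 ("rail_hi",c(17,398),d(766,514)),("br300",c(56,403),d(717,490)),("catchup",c(303,448),d(515,377)),("br20",c(345,450),d(478,362))]:
    X,e=tri([ray(T,p),ray(S,q)]); P[n]=X; print(n,X.round(4),np.round(e,4))
for k,l in [("rb_base","fb_base"),("rb_tip","fb_tip"),("rail_hi","catchup"),("rail_hi","br20"),("br300","br20")]:
    v=P[l]-P[k]; print(k,l,np.linalg.norm(v).round(4),"yaw",np.degrees(np.arctan2(v[1],v[0])).round(1),"slope",np.degrees(np.arcsin(v[2]/np.linalg.norm(v))).round(1))
E
```

```text
rb_base [0.4651 0.1222 0.2664] [0.0642 0.0642]
rb_tip [0.4836 0.1185 0.2589] [0.0626 0.0626]
fb_base [ 0.3933  0.0931 -0.0025] [0.0858 0.0858]
fb_tip [0.4168 0.0877 0.002 ] [0.0828 0.0828]
grip [0.4377 0.1012 0.1567] [0.002 0.002]
rail_hi [0.6166 0.2203 0.1812] [0.0004 0.0004]
br300 [0.6134 0.1727 0.1851] [0.0054 0.0054]
catchup [ 0.5733 -0.0883  0.1541] [0.0013 0.0013]
br20 [ 0.5726 -0.1343  0.1511] [0.0013 0.0013]
rb_base fb_base 0.2799 yaw -157.9 slope -73.9
rb_tip fb_tip 0.2672 yaw -155.3 slope -74.0
rail_hi catchup 0.3129 yaw -98.0 slope -5.0
rail_hi br20 0.3586 yaw -97.1 slope -4.8
br300 br20 0.3116 yaw -97.6 slope -6.3
```

```bash
python3 - <<'E'
from h import *
T=dict(np.load("top0.npz"));S=dict(np.load("scene0.npz"))
a=lambda u,v:(275+u/5,220+v/5); b=lambda u,v:(290+(u-400)/5,145+v/5)
P={}
for n,p,q in [("rb_base",a(72,92),b(707,230)),("rb_tip",a(83,60),b(683,248)),("fb_base",a(338,156),b(487,78)),("fb_tip",a(342,123),b(470,105)),("wheelR",a(141,88),b(636,203)),("wheelF",a(277,120),b(526,132))]:
    X,e=tri([ray(T,p),ray(S,q)]); P[n]=X; print(n,X.round(4),np.round(e,4))
for k,l in [("rb_base","fb_base"),("rb_tip","fb_tip"),("wheelR","wheelF")]:
    v=P[l]-P[k]; print(k,l,np.linalg.norm(v).round(4),"yaw",np.degrees(np.arctan2(v[1],v[0])).round(1),"mid",((P[l]+P[k])/2).round(4))
c=lambda u,v:(275+u/3,150+(v-300)/3); d=lambda u,v:(215+(u-400)/3,155+(v-300)/3)
# rail line: intersection of two planes
def pl(C,p,q):
    o,e=ray(C,p);_,f=ray(C,q); n=np.cross(e,f); n/=np.linalg.norm(n); return n,n@o
n1,k1=pl(T,c(17,398),c(303,448)); n2,k2=pl(S,d(766,514),d(515,377))
v=np.cross(n1,n2); v/=np.linalg.norm(v); print("line dir",v.round(3),np.degrees(np.arcsin(v[2])))
# hi end at marked height
for z in (.189,.197,.205): print(onz(T,c(17,398),z).round(4),onz(S,d(766,514),z).round(4))
E
```

```text
rb_base [0.4434 0.1947 0.1037] [0.0022 0.0022]
rb_tip [0.4648 0.1873 0.1077] [0.0017 0.0017]
fb_base [0.4046 0.0166 0.1138] [0.0019 0.0019]
fb_tip [0.4264 0.0143 0.1092] [0.0023 0.0023]
wheelR [0.4472 0.1471 0.1087] [0.0009 0.0009]
wheelF [0.4278 0.057  0.1065] [0.0019 0.0019]
rb_base fb_base 0.1826 yaw -102.3 mid [0.424  0.1056 0.1088]
rb_tip fb_tip 0.1772 yaw -102.5 mid [0.4456 0.1008 0.1085]
wheelR wheelF 0.0922 yaw -102.2 mid [0.4375 0.102  0.1076]
line dir [0.138 0.987 0.083] 4.7497997157432765
[0.615 0.219 0.189] [0.6202 0.222  0.189 ]
[0.6132 0.218  0.197 ] [0.624  0.2234 0.197 ]
[0.6114 0.217  0.205 ] [0.6278 0.2247 0.205 ]
```

arm_command([
  {"dz": -4},
  {"dz": -4},
  {"dz": -4},
  {"dx": -2.7,"dy": -2.9},
  {"dx": -2.7,"dy": -2.9},
  {"dx": -2.7,"dy": -2.9},
  {"dx": -2.7,"dy": -2.9},
  {"dx": -2.7,"dy": -2.9},
  {"dx": -2.7,"dy": -2.9},
  {"dx": -2.7,"dy": -2.9},
  {"dx": -2.7,"dy": -2.9},
  {"dx": -2.7,"dy": -2.9},
])

```text
invalid input
```

arm_command([
  {"dx": -2.7,"dy": -2.9},
  {"dx": -2.7,"dy": -2.9},
  {"dx": -2.7,"dy": -2.9},
  {"dx": -2.7,"dy": -2.9},
  {"dx": -2.7,"dy": -2.9},
  {"roll": 7},
  {"roll": 7},
  {"roll": 7},
  {"roll": 7},
  {"roll": 7},
  {"roll": 7},
  {"roll": 7},
])

```text
invalid input
```

arm_command([
  {"roll": 7},
  {"roll": 7},
  {"roll": 7},
  {"roll": 7},
  {"roll": 6},
  {},
  {},
])

```text
invalid input
```

arm_command([
  {"dx": 0,"dy": 0,"dz": -4,"roll": 0},
  {"dx": 0,"dy": 0,"dz": -4,"roll": 0},
  {"dx": 0,"dy": 0,"dz": -4,"roll": 0},
  {"dx": -2.7,"dy": -2.9,"dz": 0,"roll": 0},
  {"dx": -2.7,"dy": -2.9,"dz": 0,"roll": 0},
  {"dx": -2.7,"dy": -2.9,"dz": 0,"roll": 0},
  {"dx": -2.7,"dy": -2.9,"dz": 0,"roll": 0},
  {"dx": -2.7,"dy": -2.9,"dz": 0,"roll": 0},
  {"dx": -2.7,"dy": -2.9,"dz": 0,"roll": 0},
  {"dx": -2.7,"dy": -2.9,"dz": 0,"roll": 0},
  {"dx": -2.7,"dy": -2.9,"dz": 0,"roll": 0},
  {"dx": -2.7,"dy": -2.9,"dz": 0,"roll": 0},
])

```text
t: 1.15
eef_pos: [0.3584, 0.2845, 0.3513]
eef_rot: [[-0.943, 0.331, 0.0], [0.331, 0.943, 0.0], [-0.0, 0.0, -1.0]]
ft_force: [0.7, -0.1, 0.6]
opening: 1.002
gripper_force: 0.0
```

arm_command([
  {"dx": -2.7,"dy": -2.9,"dz": 0,"roll": 0},
  {"dx": -2.7,"dy": -2.9,"dz": 0,"roll": 0},
  {"dx": -2.7,"dy": -2.9,"dz": 0,"roll": 0},
  {"dx": -2.7,"dy": -2.9,"dz": 0,"roll": 0},
  {"dx": -2.7,"dy": -2.9,"dz": 0,"roll": 0},
  {"dx": 0,"dy": 0,"dz": 0,"roll": 7},
  {"dx": 0,"dy": 0,"dz": 0,"roll": 7},
  {"dx": 0,"dy": 0,"dz": 0,"roll": 7},
  {"dx": 0,"dy": 0,"dz": 0,"roll": 7},
  {"dx": 0,"dy": 0,"dz": 0,"roll": 7},
  {"dx": 0,"dy": 0,"dz": 0,"roll": 7},
  {"dx": 0,"dy": 0,"dz": 0,"roll": 7},
])

```text
t: 2.15
eef_pos: [0.4372, 0.1049, 0.3511]
eef_rot: [[-0.363, 0.932, -0.0], [0.932, 0.363, -0.0], [0.0, -0.001, -1.0]]
ft_force: [-0.4, -0.4, -0.5]
opening: 1.001
gripper_force: 0.0
```

arm_command([
  {"dx": 0,"dy": 0,"dz": 0,"roll": 7},
  {"dx": 0,"dy": 0,"dz": 0,"roll": 7},
  {"dx": 0,"dy": 0,"dz": 0,"roll": 7},
  {"dx": 0,"dy": 0,"dz": 0,"roll": 7},
  {"dx": 0,"dy": 0,"dz": 0,"roll": 6},
  {"dx": 0,"dy": 0,"dz": 0,"roll": 0},
  {"dx": 0,"dy": 0,"dz": 0,"roll": 0},
])

```text
t: 2.73
eef_pos: [0.4373, 0.1049, 0.3511]
eef_rot: [[0.211, 0.978, -0.0], [0.978, -0.211, -0.0], [-0.0, -0.0, -1.0]]
ft_force: [0.3, -0.2, 0.3]
opening: 1.0
gripper_force: 0.0
```

```bash
cat >> h.py <<'E'
def wrist(name):
    from station import status, imaging
    import cv2
    s=status.get_state(); c=imaging.capture("wrist")
    Rt=np.array(s["eef_rot"]);p=np.array(s["eef_pos"]);M=np.array(c["mount"])
    Rc=Rt@M[:3,:3]; o=Rt@M[:3,3]+p
    c["R"]=Rc.T; c["t"]=-Rc.T@o
    cv2.imwrite(f"pics/{name}.png",c["pixels"][:,:,::-1]); np.savez(name+".npz",**c); return s,c
def proj(c,X):
    u=c["mtx"]@(c["R"]@np.asarray(X)+c["t"]); return u[:2]/u[2]
E
python3 - <<'E'
from h import *
s,c=wrist("w1"); print(s["eef_pos"],s["ft_force"],c["mtx"][0,0],(-c["R"].T@c["t"]).round(3))
print(proj(c,[.4375,.102,.153]),proj(c,[.615,.219,.19]),proj(c,[.573,-.114,.15]))
E
```

```text
[0.43730373 0.10492358 0.35113216] [ 0.27472352 -0.20684964  0.27802034] 287.09820154094604 [0.454 0.183 0.492]
[320.89749968 171.73840035] [482.06313679  21.01201917] [446.17486943 296.27113849]
```

View pics/w1.png

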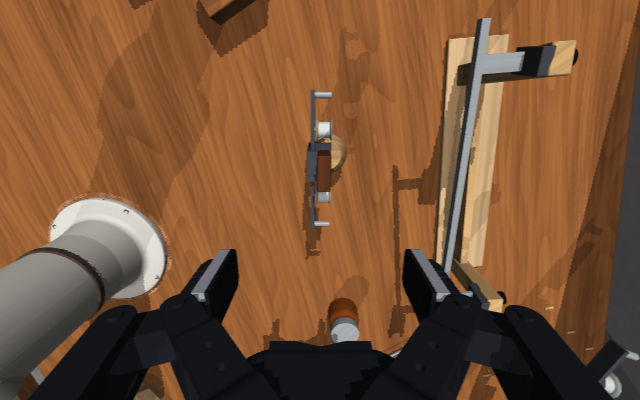

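Wrist view: the hanger lies along the image vertical at about x=320, with the grip at (323,172). The high end of the rail is at (485,20), and the rail runs down to about (453,265).

```bash
python3 - <<'E'
import cv2,numpy as np
w=cv2.imread("pics/w1.png");t=cv2.imread("pics/top0.png")
z=lambda im,x,y,w,h,f:cv2.resize(im[y:y+h,x:x+w],None,fx=f,fy=f,interpolation=cv2.INTER_NEAREST)
A=np.hstack([z(w,460,10,40,30,10),z(w,300,130,40,30,10)])
B=np.hstack([z(w,440,170,40,30,10),z(t,280,172,40,30,10)])
cv2.imwrite("pics/z2.png",np.vstack([A,B]))
E
```

```text
(no output)
```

View pics/z2.png

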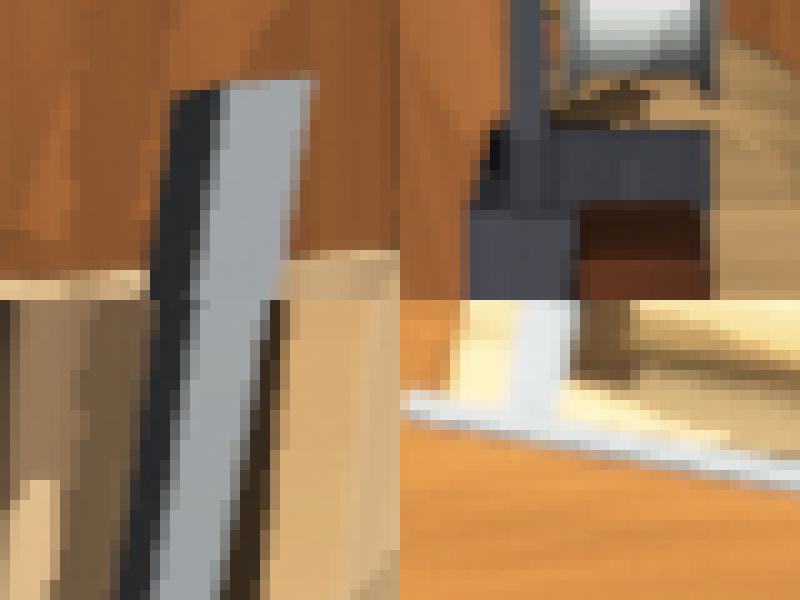

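```bash
python3 - <<'E'
from h import *
import cv2
T=dict(np.load("top0.npz"));S=dict(np.load("scene0.npz"));W=dict(np.load("w1.npz"))
hi=(486.1,17.7);mid=(460.5,184.5)
def pl(C,p,q):
    o,e=ray(C,p);_,f=ray(C,q); n=np.cross(e,f); n/=np.linalg.norm(n); return n,n@o
for nm,C,p,q in [("top",T,(280.2,181.8),(309.5,187.8)),("scene",S,(215+366/3-.3,155+213.5/3-.3),(215+115/3-.3,155+77/3-.3))]:
    n,k=pl(C,p,q)
    P=[]
    for r in (hi,mid):
        o,d=ray(W,r); P.append(o+d*(k-n@o)/(n@d))
    v=P[1]-P[0]; print(nm,[x.round(4) for x in P],"yaw",np.degrees(np.arctan2(v[1],v[0])),"slope",np.degrees(np.arcsin(v[2]/np.linalg.norm(v))),np.linalg.norm(v))
for a in (T,S):
  pass
print("hi T+W+S",tri([ray(W,hi),ray(T,(280.2,181.8)),ray(S,(215+366/3-.3,155+213.5/3-.3))]))
for z in (.189,.197,.205):
  P=onz(W,hi,z); 
  # mid with slope 8deg
  o,d=ray(W,mid); f=lambda s:(o+d*s)
  from scipy.optimize import brentq
  s=brentq(lambda s:(f(s)[2]-z)+np.tan(np.radians(8))*np.hypot(*(f(s)-P)[:2]),.1,.8); Q=f(s);v=Q-P
  print(z,P.round(4),Q.round(4),np.degrees(np.arctan2(v[1],v[0])).round(2),"top px",proj(T,P).round(1),proj(T,Q).round(1),"scene",proj(S,P).round(1),proj(S,Q).round(1))
# grip top face: dark-brown block corner
hsv=cv2.cvtColor(W["pixels"],cv2.COLOR_RGB2HSV)
im=W["pixels"][140:210,310:340]
for r in range(145,205,4): print(r," ".join("%d,%d"%(p[0],p[2]) for p in W["pixels"][r,314:336]))
E
```

```text
top [array([0.6169, 0.2205, 0.1934]), array([0.5895, 0.061 , 0.1813])] yaw -99.7313036460221 slope -4.264626828924277 0.1622591835252959
scene [array([0.6193, 0.2211, 0.189 ]), array([0.5943, 0.0567, 0.1703])] yaw -98.63032491743664 slope -6.41501432225281 0.16728112440590942
hi T+W+S (array([0.6187329 , 0.22075712, 0.18875494]), [np.float64(0.0006645664779298835), np.float64(0.0008468880240976398), np.float64(0.0003817104147336371)])
0.189 [0.6193 0.2211 0.189 ] [0.5965 0.0548 0.1654] -97.81 top px [280.1 181.3] [331.9 190.9] scene [336.8 225.9] [289.6 201.8]
0.197 [0.6149 0.2201 0.197 ] [0.5927 0.0582 0.174 ] -97.81 top px [280.  182.1] [330.9 191.5] scene [337.3 223.3] [291.1 199.9]
0.205 [0.6106 0.2191 0.205 ] [0.589  0.0615 0.1827] -97.81 top px [280.  182.9] [329.8 192.1] scene [337.7 220.7] [292.5 197.9]
145 57,63 55,61 62,69 64,71 63,70 63,70 62,69 60,68 61,68 63,71 64,72 63,71 63,70 63,70 62,69 60,67 73,70 130,80 167,89 167,89 166,89 166,88
149 57,63 55,61 62,69 63,70 62,69 62,68 62,67 61,66 66,72 68,75 64,69 63,69 62,68 62,68 60,67 60,67 66,66 126,77 167,88 167,88 167,88 16
[... 1215 characters left out ...]
7,30 88,31 83,29 74,26 85,29 99,35 128,43 158,54 162,56
189 64,43 87,46 77,51 61,32 86,28 97,33 97,34 97,32 95,31 92,31 89,30 89,30 88,29 87,30 87,30 81,28 122,42 158,55 156,54 158,54 156,54 158,55
193 62,43 87,46 93,75 88,87 112,111 133,132 132,131 133,131 133,131 132,131 132,132 132,131 190,188 217,215 165,164 131,130 158,121 166,73 158,54 156,53 156,55 151,52
197 64,43 107,57 113,83 92,91 123,122 149,148 149,148 149,148 149,148 149,148 149,148 148,148 149,148 169,169 159,158 125,124 155,110 170,60 167,59 159,55 157,55 156,54
201 87,48 124,60 111,80 91,88 109,104 121,116 122,117 122,117 122,117 123,117 123,117 123,118 124,119 118,113 101,99 103,102 143,92 169,59 171,60 166,58 160,55 158,55
```

```bash
python3 - <<'E'
from h import *
W=dict(np.load("w1.npz"))
g=onz(W,(323.8,173.5),.170); e=[onz(W,(323.8,r),.170) for r in (155.7,191.3)]
print(g,np.linalg.norm(e[1]-e[0]), np.linalg.norm(onz(W,(317.3,173),.17)-onz(W,(330.3,173),.17)))
E
```

```text
[0.44117367 0.10332673 0.17      ] 0.04226221215313139 0.014992694357248385
```

arm_command([
  {"dx": -0.1,"dy": 0.4,"dz": 4,"roll": 0},
  {"dx": 0,"dy": 0,"dz": 4,"roll": 0},
  {"dx": 0,"dy": 0,"dz": 4,"roll": 0},
  {"dx": 0,"dy": 0,"dz": 4,"roll": 0},
  {"dx": 0,"dy": 0,"dz": 3,"roll": 0},
  {"dx": 0,"dy": 0,"dz": 1.6,"roll": 0},
  {"dx": 0,"dy": 0,"dz": 0.8,"roll": 0},
  {"dx": 0,"dy": 0,"dz": 0,"roll": 0},
])

```text
t: 3.45
eef_pos: [0.4399, 0.1028, 0.1357]
eef_rot: [[0.212, 0.977, -0.004], [0.977, -0.212, -0.001], [-0.002, -0.003, -1.0]]
ft_force: [-0.2, -0.4, 0.8]
opening: 1.005
gripper_force: 0.0
```

arm_command([
  {"dx": 0,"dy": 0,"dz": 0,"roll": 0},
  {"dx": 0,"dy": 0,"dz": 0,"roll": 0},
  {"dx": 0,"dy": 0,"dz": 0,"roll": 0},
  {"dx": 0,"dy": 0,"dz": 0,"roll": 0},
  {"dx": 0,"dy": 0,"dz": 0,"roll": 0},
  {"dx": 0,"dy": 0,"dz": 0,"roll": 0},
  {"dx": 0,"dy": 0,"dz": 0,"roll": 0},
  {"dx": 0,"dy": 0,"dz": 0,"roll": 0},
  {"dx": 0,"dy": 0,"dz": 0,"roll": 0},
  {"dx": 0,"dy": 0,"dz": 0,"roll": 0},
], fingers=0, newtons=25)

```text
t: 4.28
eef_pos: [0.4415, 0.1033, 0.138]
eef_rot: [[0.214, 0.977, 0.001], [0.977, -0.214, 0.0], [0.0, 0.001, -1.0]]
ft_force: [-2.3, 0.2, 5.9]
opening: 0.18
gripper_force: 28.6
```

arm_command([
  {"dx": 0,"dy": 0,"dz": -1,"roll": 0},
  {"dx": 0,"dy": 0,"dz": -2.5,"roll": 0},
  {"dx": 0,"dy": 0,"dz": -2.5,"roll": 0},
  {"dx": 0,"dy": 0,"dz": -2.3,"roll": 0},
  {"dx": 0,"dy": 0,"dz": -1,"roll": -2.2},
  {"dx": 0.7,"dy": 1,"dz": 0,"roll": -2.3},
  {"dx": 0.5,"dy": 2.5,"dz": 0,"roll": 0},
  {"dx": 0.5,"dy": 2.5,"dz": 0,"roll": 0},
  {"dx": 0.5,"dy": 2.5,"dz": 0,"roll": 0},
  {"dx": 0,"dy": 1.5,"dz": 0,"roll": 0},
  {"dx": 0,"dy": 0,"dz": 0,"roll": 0},
  {"dx": 0,"dy": 0,"dz": 0,"roll": 0},
])

```text
t: 5.28
eef_pos: [0.543, 0.1103, 0.2295]
eef_rot: [[0.137, 0.991, -0.002], [0.991, -0.137, -0.001], [-0.001, -0.002, -1.0]]
ft_force: [-0.2, 0.7, -4.5]
opening: 0.181
gripper_force: 27.0
```

```bash
python3 - <<'E'
from h import *
import cv2
from station import imaging
s,c=wrist("w2"); print(s["eef_pos"],s["ft_force"],s["opening"],s["gripper_force"])
S=imaging.capture("scene"); np.savez("scene2.npz",**S)
s2=S["pixels"][:,:,::-1][150:250,230:363]
cv2.imwrite("pics/z3.png",np.hstack([cv2.resize(c["pixels"][0:300,240:640,::-1],(400,300)),cv2.resize(s2,(400,300),interpolation=cv2.INTER_CUBIC)]))
E
```

```text
[0.54304265 0.11030725 0.22952243] [-0.16023613  0.72416645 -4.53645867] 0.18102369546477684 27.006632387638092
```

View pics/z3.png

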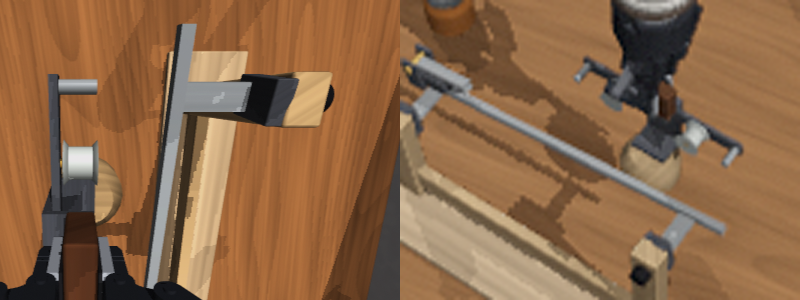

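The wrist crop shows the hanger held square, with its rear bar at (78,87) and rear wheel at (80,162). The high end of the rail is at (188,25). In the scene crop the hook is at rail height and its open side faces the rail. I'll check this against the rail model.

```bash
python3 - <<'E'
from h import *
import cv2
W=dict(np.load("w2.npz"));S=dict(np.load("scene2.npz"));T=dict(np.load("top0.npz"))
hi=np.array([.6187,.2208,.189]);u=np.array([-.1344,-.9811,-.1392])
for s in (0,.05,.1,.13): print(s,(proj(W,hi+s*u)-[240,0]).round(1))
# grip-bright rail pixels (grey) per row
px=W["pixels"].astype(int); 
for r in (28,40,60,130,160,200,240):
    row=px[r,380:440]; g=(abs(row[:,0]-row[:,2])<25)&(row.sum(1)>330); i=np.where(g)[0]; print(r,(i.min()+380-240,i.max()+380-240,len(i)) if len(i) else None)
# hanger frame points in view: tcp-held
p=np.array([.5430,.1103,.2295-.138]);yh=np.array([.991,-.137,0]);xh=np.array([-.137,-.991,0])
H=lambda x,y,z:p+x*xh+y*yh+np.array([0,0,z])
for q in [(-88,9,112),(-88,-17,112),(-45,-10,124),(-45,10,124),(-45,0,120)]:
    X=H(*np.array(q)/1000.); print(q,(proj(W,X)-[240,0]).round(1))
E
```

```text
0 [187.6  24.4]
0.05 [174.8 115.9]
0.1 [164.7 187.5]
0.13 [159.6 223.4]
28 (np.int64(182), np.int64(195), 14)
40 (np.int64(181), np.int64(193), 13)
60 (np.int64(178), np.int64(190), 13)
130 (np.int64(168), np.int64(180), 13)
160 (np.int64(164), np.int64(175), 12)
200 (np.int64(158), np.int64(169), 12)
240 (np.int64(153), np.int64(163), 11)
(-88, 9, 112) [96.6 84.4]
(-88, -17, 112) [48.8 84.5]
(-45, -10, 124) [ 62.  166.9]
(-45, 10, 124) [ 98.3 166.9]
(-45, 0, 120) [ 80.1 165.3]
```

arm_command([
  {"dx": 0,"dy": 0.5,"dz": -0.3,"roll": 0},
  {"dx": 0,"dy": 1,"dz": 0,"roll": 0},
  {"dx": 0,"dy": 1,"dz": 0,"roll": 0},
  {"dx": 0,"dy": 1,"dz": 0,"roll": 0},
  {"dx": 0,"dy": 1,"dz": 0,"roll": 0},
  {"dx": 0,"dy": 1,"dz": 0,"roll": 0},
  {"dx": 0,"dy": 0.5,"dz": 0,"roll": 0},
  {"dx": 0,"dy": 0,"dz": 0,"roll": 0},
  {"dx": 0,"dy": 0,"dz": 0,"roll": 0},
  {"dx": 0,"dy": 0,"dz": 0,"roll": 0},
])

```text
t: 6.22
eef_pos: [0.6023, 0.1028, 0.233]
eef_rot: [[0.136, 0.991, -0.001], [0.991, -0.136, 0.0], [-0.0, -0.001, -1.0]]
ft_force: [0.5, 0.4, -4.9]
opening: 0.185
gripper_force: 27.0
```

```bash
python3 - <<'E'
from h import *
import cv2
s,c=wrist("w3"); print(s["eef_pos"],s["ft_force"])
cv2.imwrite("pics/z4.png",cv2.resize(c["pixels"][0:250,240:440,::-1],(600,600)[:1]*1+(600,) if 0 else (480,600),interpolation=cv2.INTER_CUBIC))
E
```

```text
[0.60231452 0.10277697 0.23295706] [ 0.50942253  0.43976572 -4.9319893 ]
```

View pics/z4.png

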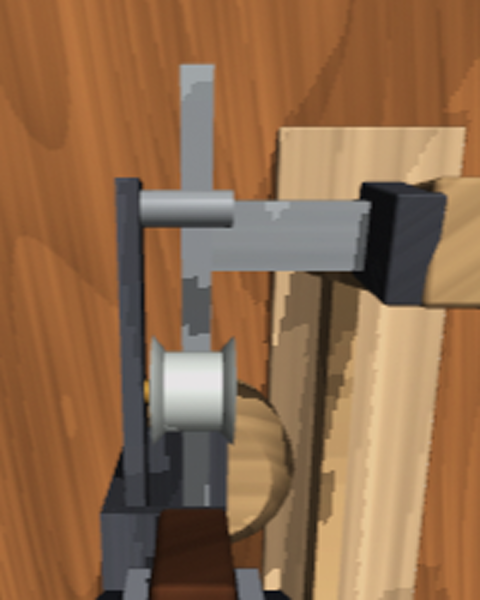

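The rail runs straight under the wheel, about 1 mm right of its centre. Starting to lower.

arm_command([
  {"dx": 0,"dy": 0.1,"dz": 0.4,"roll": 0},
  {"dx": 0,"dy": 0,"dz": 0.4,"roll": 0},
  {"dx": 0,"dy": 0,"dz": 0.2,"roll": 0},
  {"dx": 0,"dy": 0,"dz": 0,"roll": 0},
  {"dx": 0,"dy": 0,"dz": 0,"roll": 0},
], newtons=20)

```text
t: 6.68
eef_pos: [0.6036, 0.1025, 0.223]
eef_rot: [[0.137, 0.991, -0.001], [0.991, -0.137, -0.0], [-0.0, -0.001, -1.0]]
ft_force: [-0.1, 0.3, -4.4]
opening: 0.18
gripper_force: 27.0
```

arm_command([
  {"dx": 0,"dy": 0,"dz": 0.1,"roll": 0},
  {"dx": 0,"dy": 0,"dz": 0.1,"roll": 0},
  {"dx": 0,"dy": 0,"dz": 0.1,"roll": 0},
  {"dx": 0,"dy": 0,"dz": 0,"roll": 0},
  {"dx": 0,"dy": 0,"dz": 0,"roll": 0},
])

```text
t: 7.1
eef_pos: [0.6038, 0.1025, 0.2202]
eef_rot: [[0.137, 0.991, -0.0], [0.991, -0.137, 0.0], [-0.0, -0.0, -1.0]]
ft_force: [-1.1, 0.3, -3.6]
opening: 0.18
gripper_force: 27.0
```

arm_command([
  {"dx": 0,"dy": 0,"dz": 0.1,"roll": 0},
  {"dx": 0,"dy": 0,"dz": 0.1,"roll": 0},
  {"dx": 0,"dy": 0,"dz": 0,"roll": 0},
  {"dx": 0,"dy": 0,"dz": 0,"roll": 0},
])

```text
t: 7.43
eef_pos: [0.6039, 0.1025, 0.2183]
eef_rot: [[0.137, 0.991, 0.0], [0.991, -0.137, 0.0], [0.0, -0.0, -1.0]]
ft_force: [-0.1, 0.1, -4.5]
opening: 0.183
gripper_force: 27.1
```

arm_command([
  {"dx": 0,"dy": 0,"dz": 0.1,"roll": 0},
  {"dx": 0,"dy": 0,"dz": 0.1,"roll": 0},
  {"dx": 0,"dy": 0,"dz": 0,"roll": 0},
  {"dx": 0,"dy": 0,"dz": 0,"roll": 0},
])

```text
t: 7.77
eef_pos: [0.6043, 0.1024, 0.2174]
eef_rot: [[0.137, 0.991, 0.001], [0.991, -0.137, 0.0], [0.0, 0.001, -1.0]]
ft_force: [-2.4, -1.2, 4.5]
opening: 0.18
gripper_force: 28.4
```

arm_command([
  {"dx": 0,"dy": 0,"dz": 0.1,"roll": 0},
  {"dx": 0,"dy": 0,"dz": 0,"roll": 0},
  {"dx": 0,"dy": 0,"dz": 0,"roll": 0},
])

```text
t: 8.02
eef_pos: [0.6043, 0.1025, 0.2163]
eef_rot: [[0.137, 0.991, 0.001], [0.991, -0.137, 0.0], [0.0, 0.001, -1.0]]
ft_force: [-2.6, -1.4, 4.8]
opening: 0.183
gripper_force: 28.6
```

arm_command([
  {"dx": 0,"dy": 0,"dz": 0.1,"roll": 0},
  {"dx": 0,"dy": 0,"dz": 0,"roll": 0},
  {"dx": 0,"dy": 0,"dz": 0,"roll": 0},
])

```text
t: 8.27
eef_pos: [0.6043, 0.1024, 0.2153]
eef_rot: [[0.137, 0.991, 0.001], [0.991, -0.137, 0.0], [0.0, 0.001, -1.0]]
ft_force: [-2.5, -2.1, 5.9]
opening: 0.184
gripper_force: 28.6
```

arm_command([
  {"dx": 0,"dy": 0,"dz": 0.1,"roll": 0},
  {"dx": 0,"dy": 0,"dz": 0,"roll": 0},
  {"dx": 0,"dy": 0,"dz": 0,"roll": 0},
])

```text
t: 8.52
eef_pos: [0.6043, 0.1024, 0.2143]
eef_rot: [[0.137, 0.991, 0.001], [0.991, -0.137, 0.0], [0.0, 0.001, -1.0]]
ft_force: [-2.0, -1.7, 5.4]
opening: 0.181
gripper_force: 28.7
```

arm_command([
  {"dx": 0,"dy": 0,"dz": 0.1,"roll": 0},
  {"dx": 0,"dy": 0,"dz": 0,"roll": 0},
  {"dx": 0,"dy": 0,"dz": 0,"roll": 0},
])

```text
t: 8.77
eef_pos: [0.6043, 0.1025, 0.2132]
eef_rot: [[0.137, 0.991, 0.001], [0.991, -0.137, 0.0], [0.0, 0.001, -1.0]]
ft_force: [-3.2, -1.2, 4.5]
opening: 0.183
gripper_force: 28.8
```

```bash
python3 - <<'E'
from h import *
import cv2
from station import imaging
s,c=wrist("w4"); print(s["eef_pos"],s["ft_force"],s["torque"])
S=imaging.capture("scene")
s2=S["pixels"][:,:,::-1][160:235,260:360]
cv2.imwrite("pics/z5.png",np.hstack([cv2.resize(c["pixels"][0:250,240:440,::-1],(320,400),interpolation=cv2.INTER_CUBIC),cv2.resize(s2,(480,400),interpolation=cv2.INTER_CUBIC)]))
E
```

```text
[0.60425916 0.1024747  0.21323322] [-3.1579162  -1.24410696  4.49606342] [0.08819126 0.59133193 0.08981809]
```

View pics/z5.png

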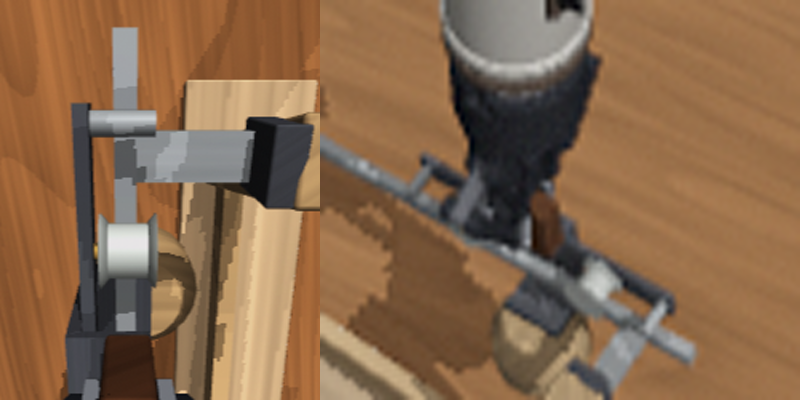

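The rear wheel is on the rail, centred at (130,250), and the hanger is pivoting in the grip. I'll lower until the front wheel touches.

arm_command([
  {"dx": 0,"dy": 0,"dz": 0.1,"roll": 0},
  {"dx": 0,"dy": 0,"dz": 0,"roll": 0},
  {"dx": 0,"dy": 0,"dz": 0,"roll": 0},
])

```text
t: 9.12
eef_pos: [0.6043, 0.1024, 0.2122]
eef_rot: [[0.137, 0.991, 0.001], [0.991, -0.137, 0.0], [0.0, 0.001, -1.0]]
ft_force: [-1.8, -1.3, 5.1]
opening: 0.183
gripper_force: 28.9
```

arm_command([
  {"dx": 0,"dy": 0,"dz": 0.05,"roll": 0},
  {"dx": 0,"dy": 0,"dz": 0,"roll": 0},
  {"dx": 0,"dy": 0,"dz": 0,"roll": 0},
])

```text
t: 9.37
eef_pos: [0.6043, 0.1024, 0.2118]
eef_rot: [[0.137, 0.991, 0.001], [0.991, -0.137, 0.0], [0.0, 0.001, -1.0]]
ft_force: [-3.0, -1.3, 5.8]
opening: 0.183
gripper_force: 29.1
```

arm_command([
  {"dx": 0,"dy": 0,"dz": 0.05,"roll": 0},
  {"dx": 0,"dy": 0,"dz": 0,"roll": 0},
  {"dx": 0,"dy": 0,"dz": 0,"roll": 0},
])

```text
t: 9.62
eef_pos: [0.6044, 0.1024, 0.2118]
eef_rot: [[0.137, 0.991, 0.001], [0.991, -0.137, 0.0], [0.0, 0.001, -1.0]]
ft_force: [-4.1, -2.2, 7.6]
opening: 0.182
gripper_force: 29.5
```

Both wheels are on: z has stopped falling and the force is rising. I'll ease off 0.5 mm and release.

arm_command([
  {"dx": 0,"dy": 0,"dz": -0.05,"roll": 0},
  {"dx": 0,"dy": 0,"dz": 0,"roll": 0},
])

```text
t: 9.78
eef_pos: [0.6043, 0.1024, 0.2117]
eef_rot: [[0.137, 0.991, 0.001], [0.991, -0.137, 0.0], [0.0, 0.001, -1.0]]
ft_force: [-2.6, -1.8, 6.5]
opening: 0.181
gripper_force: 29.2
```

arm_command([
  {"dx": 0,"dy": 0,"dz": 0,"roll": 0},
  {"dx": 0,"dy": 0,"dz": 0,"roll": 0},
  {"dx": 0,"dy": 0,"dz": 0,"roll": 0},
  {"dx": 0,"dy": 0,"dz": 0,"roll": 0},
  {"dx": 0,"dy": 0,"dz": 0,"roll": 0},
  {"dx": 0,"dy": 0,"dz": -1,"roll": 0},
  {"dx": 0,"dy": 0,"dz": -3,"roll": 0},
  {"dx": 0,"dy": 0,"dz": -3,"roll": 0},
  {"dx": 0,"dy": 0,"dz": -3,"roll": 0},
  {"dx": 0,"dy": 0,"dz": 0,"roll": 0},
], fingers=8.5)

```text
t: 10.62
eef_pos: [0.6074, 0.1032, 0.3188]
eef_rot: [[0.137, 0.991, 0.012], [0.991, -0.137, 0.003], [0.004, 0.011, -1.0]]
ft_force: [1.0, 0.5, 1.2]
opening: 0.998
gripper_force: 0.0
```

```bash
python3 - <<'E'
from h import *
import cv2
from station import imaging
s,c=wrist("w5"); print(s["t"],s["eef_pos"],s["ft_force"],s["opening"])
S=imaging.capture("scene")
s2=S["pixels"][:,:,::-1][140:240,215:348]
cv2.imwrite("pics/z6.png",np.hstack([cv2.resize(c["pixels"][:,200:520,::-1],(240,300),interpolation=cv2.INTER_CUBIC),cv2.resize(s2,(532,400),interpolation=cv2.INTER_CUBIC)[50:350]]))
E
```

```text
10.6167 [0.60743769 0.1031774  0.3188422 ] [0.95374544 0.5076542  1.21848844] 0.9979857358365237
```

View pics/z6.png

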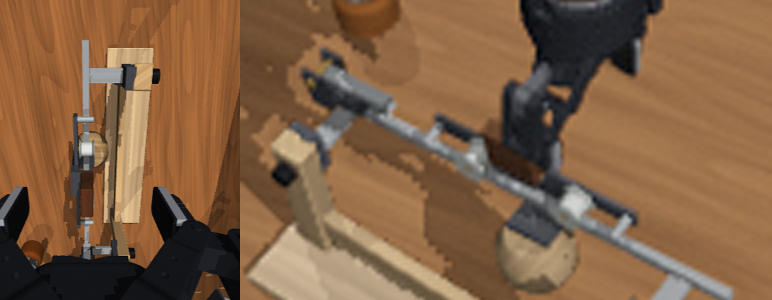

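The hanger sits level on the rail with both wheels on it, and it is rolling toward the catch. I'll shut the fingers and wait uphill of it.

arm_command([
  {"dx": 1,"dy": 0,"dz": 0,"roll": 0},
  {"dx": 1,"dy": 0,"dz": 0,"roll": 0},
  {"dx": 0,"dy": 0,"dz": 0,"roll": 0},
  {"dx": 0,"dy": 0,"dz": 0,"roll": 0},
  {"dx": 0,"dy": 0,"dz": 0,"roll": 0},
  {"dx": 0,"dy": 0,"dz": 0,"roll": 0},
  {"dx": 0,"dy": 0,"dz": 0,"roll": 0},
  {"dx": 0,"dy": 0,"dz": 0,"roll": 0},
  {"dx": 0,"dy": 0,"dz": 0,"roll": 0},
  {"dx": 0,"dy": 0,"dz": 0,"roll": 0},
  {"dx": 0,"dy": 0,"dz": 0,"roll": 0},
  {"dx": 0,"dy": 0,"dz": 0,"roll": 0},
], fingers=0)

```text
t: 11.72
eef_pos: [0.6066, 0.1222, 0.3109]
eef_rot: [[0.137, 0.991, 0.0], [0.991, -0.137, 0.0], [0.0, 0.0, -1.0]]
ft_force: [0.5, 0.7, -0.6]
opening: -0.002
gripper_force: 0.0
```

arm_command([
  {"dx": 0,"dy": 0,"dz": 0,"roll": 0},
  {"dx": 0,"dy": 0,"dz": 0,"roll": 0},
  {"dx": 0,"dy": 0,"dz": 0,"roll": 0},
  {"dx": 0,"dy": 0,"dz": 0,"roll": 0},
  {"dx": 0,"dy": 0,"dz": 0,"roll": 0},
  {"dx": 0,"dy": 0,"dz": 0,"roll": 0},
  {"dx": 0,"dy": 0,"dz": 0,"roll": 0},
  {"dx": 0,"dy": 0,"dz": 0,"roll": 0},
  {"dx": 0,"dy": 0,"dz": 0,"roll": 0},
  {"dx": 0,"dy": 0,"dz": 0,"roll": 0},
  {"dx": 0,"dy": 0,"dz": 0,"roll": 0},
  {"dx": 0,"dy": 0,"dz": 0,"roll": 0},
])

```text
t: 12.72
eef_pos: [0.6066, 0.1223, 0.3108]
eef_rot: [[0.137, 0.991, -0.0], [0.991, -0.137, 0.0], [0.0, -0.0, -1.0]]
ft_force: [-1.4, -0.6, 0.1]
opening: 0.003
gripper_force: 0.0
```

arm_command([
  {"dx": 0,"dy": 0,"dz": 0,"roll": 0},
  {"dx": 0,"dy": 0,"dz": 0,"roll": 0},
  {"dx": 0,"dy": 0,"dz": 0,"roll": 0},
  {"dx": 0,"dy": 0,"dz": 0,"roll": 0},
  {"dx": 0,"dy": 0,"dz": 0,"roll": 0},
  {"dx": 0,"dy": 0,"dz": 0,"roll": 0},
  {"dx": 0,"dy": 0,"dz": 0,"roll": 0},
  {"dx": 0,"dy": 0,"dz": 0,"roll": 0},
  {"dx": 0,"dy": 0,"dz": 0,"roll": 0},
  {"dx": 0,"dy": 0,"dz": 0,"roll": 0},
  {"dx": 0,"dy": 0,"dz": 0,"roll": 0},
  {"dx": 0,"dy": 0,"dz": 0,"roll": 0},
])

```text
t: 13.72
eef_pos: [0.6066, 0.1223, 0.3108]
eef_rot: [[0.137, 0.991, -0.0], [0.991, -0.137, 0.0], [0.0, -0.0, -1.0]]
ft_force: [0.4, 0.8, 0.2]
opening: 0.003
gripper_force: 0.0
```

```bash
cat > chk.py <<'E'
from h import *
import sys,cv2
from station import imaging
# brown grip blob centroid in the scene view, on the line of grip centres above the rail
S=imaging.capture("scene"); 
hsv=cv2.cvtColor(S["pixels"],cv2.COLOR_RGB2HSV)
seat0=np.array([.6043,.1024,.1738]);u=np.array([-.1344,-.9811,-.1392]);n=np.array([-.019,-.138,.990])
d=lambda k:proj(S,seat0+(k-.12)*u+.012*n)
s,c=wrist(sys.argv[1]); print(s["t"],np.round(s["eef_pos"],4),np.round(s["ft_force"],1))
for k in np.arange(.10,.20,.01): print(round(k,3),"scene",d(k).round(1),"wrist",proj(c,seat0+(k-.12)*u+.012*n).round(1))
p=c["pixels"]; q=proj(c,seat0+(.137-.12)*u+.012*n-np.array([.991,-.137,0])*.010)
x=int(q[0]); print("wrist col",x,[(r,p[r,x].tolist()) for r in range(int(q[1])-40,min(399,int(q[1])+40),2)])
cv2.imwrite("pics/"+sys.argv[1]+"s.png",S["pixels"][:,:,::-1])
E
python3 chk.py w6
```

```text
13.7667 [0.6066 0.1223 0.3108] [-0.4 -0.1 -0.4]
0.1 scene [307.4 209.2] wrist [320.6 189.7]
0.11 scene [304.7 207.7] wrist [320.6 198.9]
0.12 scene [301.9 206.3] wrist [320.7 207.9]
0.13 scene [299.2 205. ] wrist [320.7 216.6]
0.14 scene [296.4 203.6] wrist [320.7 225. ]
0.15 scene [293.7 202.2] wrist [320.7 233.2]
0.16 scene [291.1 200.8] wrist [320.7 241.2]
0.17 scene [288.4 199.5] wrist [320.7 248.9]
0.18 scene [285.7 198.1] wrist [320.7 256.4]
0.19 scene [283.1 196.8] wrist [320.7 263.7]
wrist col 310 [(182, [157, 98, 54]), (184, [157, 99, 55]), (186, [157, 99, 55]), (188, [156, 98, 55]), (190, [155, 96, 52]), (192, [155, 97, 53]), (194, [155, 97, 54]), (196, [157, 98, 55]), (198, [159, 99, 55]), (200, [163, 102, 56]), (202, [165, 105, 58]), (204, [168, 106, 58]), (206, [171, 108, 59]), (208, [171, 109, 60]), (210, [173, 110, 62]), (212, [171, 109, 59]), (214, [109, 67, 37]), (216, [109, 67, 37]), (218, [110, 101, 96]), (220, [166, 169, 172]), (222, [168, 172, 174]), (224, [132, 135, 137]), (226, [59, 45, 30]), (228, [62, 48, 32]), (230, [65, 50, 33]), (232, [64, 50, 35]), (234, [58, 45, 31]), (236, [58, 47, 37]), (238, [111, 114, 120]), (240, [111, 113, 120]), (242, [111, 113, 120]), (244, [111, 114, 121]), (246, [112, 114, 121]), (248, [111, 114, 120]), (250, [111, 113, 120]), (252, [111, 114, 120]), (254, [111, 114, 120]), (256, [111, 114, 120]), (258, [111, 114, 120]), (260, [111, 114, 121])]
```

The rear bar is at s≈136 mm, resting on the catch ramp as expected (137). I'll descend behind it with shut fingers, 4 mm to the far side.

arm_command([
  {"dx": 0,"dy": 0.4,"dz": 3.5,"roll": 0},
  {"dx": 0,"dy": 0,"dz": 3.5,"roll": 0},
  {"dx": 0,"dy": 0,"dz": 3,"roll": 0},
  {"dx": 0,"dy": 0,"dz": 1.5,"roll": 0},
  {"dx": 0,"dy": 0,"dz": 0.8,"roll": 0},
  {"dx": 0,"dy": 0,"dz": 0.4,"roll": 0},
  {"dx": 0,"dy": 0,"dz": 0,"roll": 0},
  {"dx": 0,"dy": 0,"dz": 0,"roll": 0},
])

```text
t: 14.48
eef_pos: [0.6116, 0.122, 0.1851]
eef_rot: [[0.137, 0.991, 0.002], [0.991, -0.137, 0.001], [0.001, 0.002, -1.0]]
ft_force: [0.3, -0.4, -0.8]
opening: -0.003
gripper_force: 0.0
```

arm_command([
  {"dx": -0.4,"dy": 0,"dz": 0.06,"roll": 0},
  {"dx": -0.4,"dy": 0,"dz": 0.06,"roll": 0},
  {"dx": -0.4,"dy": 0,"dz": 0.06,"roll": 0},
  {"dx": -0.2,"dy": 0,"dz": 0.03,"roll": 0},
  {"dx": 0,"dy": 0,"dz": 0,"roll": 0},
  {"dx": 0,"dy": 0,"dz": 0,"roll": 0},
])

```text
t: 14.98
eef_pos: [0.6088, 0.1075, 0.1819]
eef_rot: [[0.137, 0.991, 0.0], [0.991, -0.137, 0.0], [0.0, 0.0, -1.0]]
ft_force: [-0.4, 0.0, -0.2]
opening: -0.002
gripper_force: 0.0
```

arm_command([
  {"dx": -0.15,"dy": 0,"dz": 0.02,"roll": 0},
  {"dx": -0.15,"dy": 0,"dz": 0.02,"roll": 0},
  {"dx": -0.1,"dy": 0,"dz": 0.01,"roll": 0},
  {"dx": 0,"dy": 0,"dz": 0,"roll": 0},
  {"dx": 0,"dy": 0,"dz": 0,"roll": 0},
])

```text
t: 15.4
eef_pos: [0.6081, 0.1038, 0.1811]
eef_rot: [[0.137, 0.991, -0.0], [0.991, -0.137, -0.0], [-0.0, -0.0, -1.0]]
ft_force: [-0.3, 0.3, 0.4]
opening: -0.001
gripper_force: 0.0
```

arm_command([
  {"dx": -0.1,"dy": 0,"dz": 0.05,"roll": 0},
  {"dx": -0.1,"dy": 0,"dz": 0.05,"roll": 0},
  {"dx": -0.1,"dy": 0,"dz": 0.03,"roll": 0},
  {"dx": 0,"dy": 0,"dz": 0,"roll": 0},
  {"dx": 0,"dy": 0,"dz": 0,"roll": 0},
])

```text
t: 15.82
eef_pos: [0.6077, 0.1008, 0.1798]
eef_rot: [[0.137, 0.991, -0.0], [0.991, -0.137, 0.0], [-0.0, -0.0, -1.0]]
ft_force: [-0.1, -0.5, -0.1]
opening: -0.001
gripper_force: 0.0
```

arm_command([
  {"dx": -0.1,"dy": 0,"dz": 0.01,"roll": 0},
  {"dx": -0.1,"dy": 0,"dz": 0.02,"roll": 0},
  {"dx": -0.1,"dy": 0,"dz": 0.01,"roll": 0},
  {"dx": 0,"dy": 0,"dz": 0,"roll": 0},
  {"dx": 0,"dy": 0,"dz": 0,"roll": 0},
])

```text
t: 16.23
eef_pos: [0.6074, 0.0989, 0.1797]
eef_rot: [[0.136, 0.991, 0.0], [0.991, -0.136, 0.001], [0.001, 0.0, -1.0]]
ft_force: [1.3, 3.1, 1.3]
opening: -0.0
gripper_force: 1.4
```

arm_command([
  {"dx": -0.1,"dy": 0,"dz": 0.01,"roll": 0},
  {"dx": -0.1,"dy": 0,"dz": 0.02,"roll": 0},
  {"dx": -0.1,"dy": 0,"dz": 0.01,"roll": 0},
  {"dx": 0,"dy": 0,"dz": 0,"roll": 0},
  {"dx": 0,"dy": 0,"dz": 0,"roll": 0},
])

```text
t: 16.65
eef_pos: [0.607, 0.0953, 0.1792]
eef_rot: [[0.137, 0.991, 0.0], [0.991, -0.137, 0.0], [0.0, 0.0, -1.0]]
ft_force: [1.2, 4.0, 0.6]
opening: -0.002
gripper_force: 2.1
```

arm_command([
  {"dx": -0.1,"dy": 0,"dz": 0.01,"roll": 0},
  {"dx": -0.1,"dy": 0,"dz": 0.02,"roll": 0},
  {"dx": -0.1,"dy": 0,"dz": 0.01,"roll": 0},
  {"dx": -0.1,"dy": 0,"dz": 0.01,"roll": 0},
  {"dx": 0,"dy": 0,"dz": 0,"roll": 0},
])

```text
t: 17.07
eef_pos: [0.6064, 0.0915, 0.1787]
eef_rot: [[0.136, 0.991, 0.0], [0.991, -0.136, 0.001], [0.001, 0.0, -1.0]]
ft_force: [1.3, 4.7, 0.5]
opening: 0.004
gripper_force: 2.7
```

arm_command([
  {"dx": -0.1,"dy": 0,"dz": 0.01,"roll": 0},
  {"dx": -0.1,"dy": 0,"dz": 0.02,"roll": 0},
  {"dx": -0.1,"dy": 0,"dz": 0.01,"roll": 0},
  {"dx": -0.1,"dy": 0,"dz": 0.02,"roll": 0},
  {"dx": 0,"dy": 0,"dz": 0,"roll": 0},
])

```text
t: 17.48
eef_pos: [0.6057, 0.0862, 0.1778]
eef_rot: [[0.137, 0.991, -0.0], [0.991, -0.137, -0.001], [-0.001, -0.0, -1.0]]
ft_force: [0.6, 1.2, 0.0]
opening: 0.001
gripper_force: 1.0
```

arm_command([
  {"dx": -0.1,"dy": 0,"dz": 0.01,"roll": 0},
  {"dx": -0.1,"dy": 0,"dz": 0.02,"roll": 0},
  {"dx": -0.1,"dy": 0,"dz": 0.01,"roll": 0},
  {"dx": -0.1,"dy": 0,"dz": 0.01,"roll": 0},
  {"dx": 0,"dy": 0,"dz": 0,"roll": 0},
])

```text
t: 17.9
eef_pos: [0.6051, 0.0818, 0.1773]
eef_rot: [[0.138, 0.99, -0.001], [0.99, -0.138, -0.001], [-0.001, -0.0, -1.0]]
ft_force: [0.6, -0.1, -0.0]
opening: 0.005
gripper_force: 0.0
```

arm_command([
  {"dx": -0.1,"dy": 0,"dz": 0.01,"roll": 0},
  {"dx": -0.1,"dy": 0,"dz": 0.02,"roll": 0},
  {"dx": -0.1,"dy": 0,"dz": 0.01,"roll": 0},
  {"dx": 0,"dy": 0,"dz": 0,"roll": 0},
])

```text
t: 18.23
eef_pos: [0.6048, 0.0798, 0.1771]
eef_rot: [[0.137, 0.991, -0.0], [0.991, -0.137, -0.0], [-0.0, -0.0, -1.0]]
ft_force: [0.6, -0.5, -0.3]
opening: -0.003
gripper_force: 0.0
```

arm_command([
  {"dx": -0.1,"dy": 0,"dz": 0.01,"roll": 0},
  {"dx": -0.05,"dy": 0,"dz": 0.01,"roll": 0},
  {"dx": 0,"dy": 0,"dz": 0,"roll": 0},
])

```text
t: 18.48
eef_pos: [0.6046, 0.0785, 0.1769]
eef_rot: [[0.137, 0.991, -0.0], [0.991, -0.137, -0.0], [-0.0, -0.0, -1.0]]
ft_force: [1.0, -0.1, 0.4]
opening: -0.002
gripper_force: 0.0
```

arm_command([
  {"dx": -0.05,"dy": 0,"dz": 0.01,"roll": 0},
  {"dx": -0.05,"dy": 0,"dz": 0.01,"roll": 0},
  {"dx": 0,"dy": 0,"dz": 0,"roll": 0},
  {"dx": 0,"dy": 0,"dz": 0,"roll": 0},
])

```text
t: 18.82
eef_pos: [0.6045, 0.0776, 0.1767]
eef_rot: [[0.137, 0.991, -0.0], [0.991, -0.137, -0.0], [-0.0, -0.0, -1.0]]
ft_force: [0.4, 0.0, -0.1]
opening: -0.001
gripper_force: 0.0
```

arm_command([
  {"dx": -0.05,"dy": 0,"dz": 0.01,"roll": 0},
  {"dx": -0.05,"dy": 0,"dz": 0.01,"roll": 0},
  {"dx": 0,"dy": 0,"dz": 0,"roll": 0},
  {"dx": 0,"dy": 0,"dz": 0,"roll": 0},
])

```text
t: 19.15
eef_pos: [0.6044, 0.0772, 0.1766]
eef_rot: [[0.136, 0.991, 0.0], [0.991, -0.136, 0.001], [0.001, 0.0, -1.0]]
ft_force: [0.7, 0.7, -0.3]
opening: 0.001
gripper_force: 0.8
```

arm_command([
  {"dx": -0.05,"dy": 0,"dz": 0.01,"roll": 0},
  {"dx": 0,"dy": 0,"dz": 0,"roll": 0},
  {"dx": 0,"dy": 0,"dz": 0,"roll": 0},
])

```text
t: 19.4
eef_pos: [0.6044, 0.0771, 0.1766]
eef_rot: [[0.136, 0.991, 0.0], [0.991, -0.136, 0.001], [0.001, 0.0, -1.0]]
ft_force: [-0.3, 4.2, 0.7]
opening: 0.004
gripper_force: 1.8
```

arm_command([
  {"dx": -0.05,"dy": 0,"dz": 0.01,"roll": 0},
  {"dx": 0,"dy": 0,"dz": 0,"roll": 0},
  {"dx": 0,"dy": 0,"dz": 0,"roll": 0},
])

```text
t: 19.65
eef_pos: [0.6045, 0.0769, 0.1765]
eef_rot: [[0.136, 0.991, 0.001], [0.991, -0.136, 0.001], [0.001, 0.001, -1.0]]
ft_force: [0.5, 5.2, 1.5]
opening: -0.002
gripper_force: 2.6
```

The arm stops dead at y=0.077, where home was predicted (0.0767). I'll back off, lift clear and check.

arm_command([
  {"dx": 0.5,"dy": 0,"dz": -0.1,"roll": 0},
  {"dx": 1,"dy": 0,"dz": -0.2,"roll": 0},
  {"dx": 1,"dy": 0,"dz": -1,"roll": 0},
  {"dx": 1,"dy": 0,"dz": -3,"roll": 0},
  {"dx": 1,"dy": 0,"dz": -4,"roll": 0},
  {"dx": 1,"dy": 0,"dz": -4,"roll": 0},
  {"dx": 0,"dy": -3,"dz": -2,"roll": 0},
  {"dx": 0,"dy": -3,"dz": 0,"roll": 0},
  {"dx": 0,"dy": -3,"dz": 0,"roll": 0},
  {"dx": 0,"dy": 0,"dz": 0,"roll": 0},
  {"dx": 0,"dy": 0,"dz": 0,"roll": 0},
  {"dx": 0,"dy": 0,"dz": 0,"roll": 0},
])

```text
t: 20.65
eef_pos: [0.5232, 0.1426, 0.3202]
eef_rot: [[0.136, 0.991, 0.002], [0.991, -0.136, -0.0], [0.0, 0.002, -1.0]]
ft_force: [-0.3, -0.6, 0.4]
opening: 0.0
gripper_force: 0.0
```

```bash
python3 - <<'E'
from h import *
import cv2
from station import imaging
s,c=wrist("w7"); print(s["t"],s["eef_pos"],s["ft_force"])
S=imaging.capture("scene")
seat0=np.array([.6043,.1024,.1738]);u=np.array([-.1344,-.9811,-.1392]);n=np.array([-.019,-.138,.990]);y=np.array([.991,-.137,0])
q=lambda x,yy,z:proj(c,seat0+(x+.22)*u+yy*y+z*n)
f=q(-.004,0,.012);print("pred front bar",f,"stop",q(0,0,.018),"rear",q(-.180,0,.012))
x0,y0=int(f[0])-55,int(f[1])-45
A=cv2.resize(c["pixels"][max(y0,0):max(y0,0)+100,max(x0,0):max(x0,0)+100,::-1],(400,400),interpolation=cv2.INTER_CUBIC)
B=cv2.resize(S["pixels"][150:220,220:290,::-1],(400,400),interpolation=cv2.INTER_CUBIC)
print(x0,y0); cv2.imwrite("pics/z7.png",np.hstack([A,B]))
E
```

```text
20.65 [0.52322028 0.14263767 0.32018463] [-0.31885521 -0.63020475  0.37839085]
pred front bar [383.16414231 349.9332505 ] stop [383.76292646 355.99236664] rear [398.52804325 244.22111313]
328 304
```

View pics/z7.png

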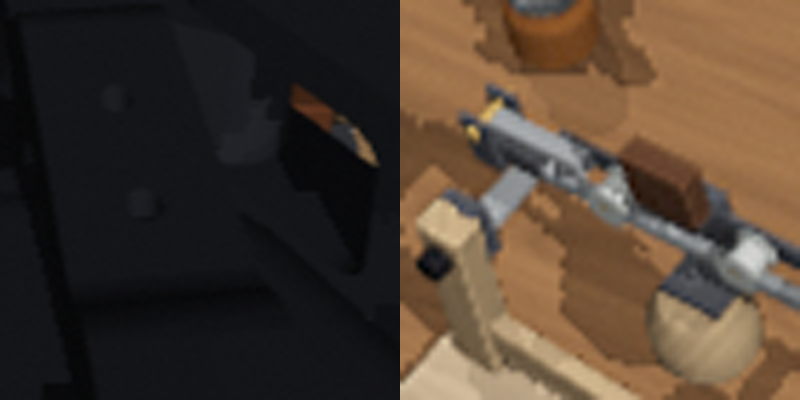

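The scene crop shows the hanger tucked up to the stop, with the catch arm lying over the front bar. I'll do one numeric check of the rear bar, then hand in if it's home.

```bash
python3 - <<'E'
from h import *
W=dict(np.load("w7.npz"));p=W["pixels"].astype(int)
seat0=np.array([.6043,.1024,.1738]);u=np.array([-.1344,-.9811,-.1392]);n=np.array([-.019,-.138,.990]);y=np.array([.991,-.137,0])
for s in (.135,.155,.160,.165): print(s,proj(W,seat0+(s-.12)*u+.012*n+.0065*y).round(1))
x=int(proj(W,seat0+.04*u+.012*n+.0065*y)[0]); print(x,[(r,p[r,x].tolist()) for r in range(216,266,2)])
E
```

```text
0.135 [407.5 224.8]
0.155 [405.1 240.4]
0.16 [404.5 244.2]
0.165 [403.9 247.9]
404 [(216, [112, 90, 66]), (218, [111, 89, 65]), (220, [111, 89, 66]), (222, [110, 89, 65]), (224, [109, 88, 64]), (226, [110, 89, 64]), (228, [120, 96, 71]), (230, [119, 97, 70]), (232, [121, 97, 72]), (234, [121, 97, 72]), (236, [120, 97, 71]), (238, [119, 96, 71]), (240, [132, 135, 137]), (242, [199, 203, 206]), (244, [172, 176, 179]), (246, [111, 113, 113]), (248, [117, 94, 68]), (250, [116, 93, 68]), (252, [116, 94, 68]), (254, [116, 93, 68]), (256, [114, 90, 63]), (258, [110, 87, 62]), (260, [97, 76, 53]), (262, [96, 76, 54]), (264, [99, 88, 72])]
```

The rear bar is at row 243, so s≈159 mm. It moved 23 mm from the catch, so the hanger is home.

```bash
python3 -c "
from station import bot
print(bot.close_job())"
```

```text
the job is handed in; nothing more can be done
None
```

I hung the hanger on the upper half of the rail, let it roll to the catch by itself, then pushed it past with about 5 N. It now sits home against the end stop, the catch appears dropped behind its front bar in the last picture, and the job is handed in at about 21 s.

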